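# Fit the push rivet of the drip guard

### The job

Fasten the drip guard on the flash-point tester: take the white push rivet with the red pin from the wooden block and press it fully home in the guard's upright green boss by its white collar, with the red pin still up, and only then push the pin down flush with the collar so that the rivet locks. The boss is clamped somewhere along its short slot and its place is not measured, so find its hole gently by feel or by eye, and never force the boss. Leave the rivet standing in the boss and the brass cup, the blue spare rivet, the bottle and the screwdriver where they are.

Things in the scene. Friction and masses are not known exactly. Their poses are not given: they have to be found in the camera images.
- rivet: White plastic push rivet, 30 g, standing upright in one of the two holes of the wooden block. Origin at the tip of its shank, z up along its axis. Shank 10 mm in diameter, 18 mm long, its tip tapered to 9 mm over the last 1 mm; above it a round collar 26 mm in diameter from z = 18 to 28 mm (grip it there; fingers need not go lower); on top of that the red pin.
- pin (a joint): Travel of the rivet's red center pin in m: 0 = up (its head, 12 mm in diameter, stands 8.3 mm above the collar), 0.008 = pushed in against its stop, flush with the collar's top. It may start up to 1 mm in. It slides stiffly, only under more than about 8 N, and stays where it is left; shut fingertips can push it.
- pin_top (a point): Centre of the top of the red pin's head; it moves with the pin.
- block: Fixed pale wooden block, 70 x 130 x 30 mm, holding the white rivet and the blue spare in two holes at y = -32 and +32 mm (which is in which changes); origin at the centre of its underside, its top 30 mm above the bench. The collars rest on its top, 64 mm apart.
- tester: Fixed flash-point tester: a white platform 300 x 300 mm, 60 mm high, origin at the centre of its underside; along the platform's +y side stands its grey housing, 240 mm high, covering y = 150 to 350 mm, with a small ignition head that juts 65 mm over the platform at x = 110 mm, 150 to 190 mm up.
- guard: Fixed aluminium drip guard lying on the tester's platform, 200 x 190 x 4 mm, origin at the centre of its underside. A brass ring (84 mm across, 14 mm high) at x = 45, y = 35 mm holds the brass cup. The green boss stands in a slot along x, at x = -65 to -45, y = -45 mm.
- boss (a point): Middle of the range of the boss: the centre of its mouth, 34 mm above the guard's underside, when it sits mid-slot. The boss is an upright green plastic tube, 24 mm outside, bore 12 mm, clamped fast in a slot along the guard's x: its real centre lies anywhere from -10 to +10 mm from this point along the guard's x (not measured); across and in height it is exact. It cracks under more than 60 N.
- bore (a point): Point 10 mm below point boss, so deep in the bore: so far the shank enters freely; from there it pushes a tight rubber plug down for its last 8 mm, which takes about 12 N (more than the pin withstands, so push on the collar, not on the pin), until the collar rests firmly on the rim. The rivet then stays where it is left.
- spare: Blue spare rivet with a yellow pin, same size, in the other hole of the block; not to be used. Origin at the tip of its shank.
- cup: Loose brass test cup, 56 mm across, 50 mm high, standing in the brass ring; origin at the centre of its underside.
- bottle: Loose amber sample bottle, 60 mm across, 130 mm high; origin at the centre of its underside.
- driver: Loose screwdriver lying on the bench along its own x axis, about 200 mm long.
Not all that is in view belongs to the job. Of the things shaped like the rivet, the white one is meant.

How it is judged:
By the outcome, as a careful person would: the job done as asked, in the order asked, and still so for the second after the job is handed in, with the robot touching nothing.
It also fails if it takes over 58 s, if anything falls off the work surface, if the arm or the gripper's body presses on something with over 40 N, if the wrist force passes 120 N, or if a joint passes its speed limit or range.

### The arm

A 6-joint arm with a two-finger parallel gripper is mounted at the origin on the work surface. World frame = base frame: x ahead of the robot, y to its left, z up, the work surface at z = 0. Lengths are in m, angles in rad, forces in N, time in s.
With the tool pointing down it reaches from about 0.325 to 0.775 m from the base axis. Payload 5.5 kg.
Tool frame: the origin (TCP) lies midway between the tips of the shut fingers; the grasp point (between the pads) lies 19 mm behind it; z points along the fingers, y is the line along which they close (so a half turn about z gives the same grasp; the last joint's range is limited). The gripper opens to 88 mm and grips with 3 to 60 N. Pads are 20 mm wide; open, the fingers measure 115 mm over their backs; the gripper's body (75 mm by 178 mm) begins 61 mm behind the grasp point.
Start: joints at [-0.057, 0.091, 1.231, -0, 1.82, -0.057], TCP at [0.6, -0, 0.223] pointing down, gripper open.
Joint ranges: [-2.87, 2.87], [-0.86, 2.18], [0.17, 2.46], [-1.51, 4.65], [0.06, 2.69], [-2.65, 2.65]. Speed limits (rad/s): [2.57, 2.57, 3.01, 3.14, 3.14, 3.14].

### API

Orientations are given as a unit quaternion [x, y, z, w].
In Python, from rig import readout, eyes, job gives the robot as it stands.
- The arm moves only by the tool carry_out, never from a script. Its argument "increments" is a list of rows, each a list of 7 numbers: the turn, a rotation vector about the tool's x, y, z as a fraction of full scale, then the shift along the tool's x, y, z as a fraction of full scale, then the gripper command: -1 is fully open, 1 is shut, values between are in proportion. In form: [[wx, wy, wz, x, y, z, jaw], ...]. A call has 1 to 12 rows; each row is the pose to reach, as a shift and turn from the pose commanded when the call began, along the tool's axes at that moment; what a row does not reach only later rows make up. Full scale, the value 1, is 1 m for a shift and 45 degrees for a turn. A row lasts 1/10 s, in which the tool goes at most 50 mm and 8.59 degrees, less where a joint would pass 70% of its speed; a pose out of reach is approached as far as the arm can. A call with a number of a shift or a turn outside -1 to 1 is refused whole. A call with a gripper value outside its range is refused whole. The fingers move at their own pace and stop on an object; "force" is the grip in N (left out, the last holds). Time passes only in rows, so rows that repeat a pose let the fingers close. It gives the time, the measured TCP pose, the force, the opening and the grip force at its end, in the units of the state.
- readout.observe(): the state, without advancing time (a new reading comes with each control period).
- eyes.get_image(name): name is "scene" or "side" or "wrist"; returns the picture (400x640x3 uint8, red, green, blue); there is no depth.
- eyes.camera_params(name): a dict with "vertical_fov" (degrees; the focal length in pixels is half the picture's height over the tangent of half this angle, whatever the lens; pixels are square), "cx", "cy" (the principal point, pixels), "cam_to_world" (4x4, takes a point from camera to world coordinates). Camera axes: x right, y down, z forward; pixel columns grow to the right and rows downward; lengths in m; the calibration is good to about 2 mm. A picture is of the moment at which its call begins: read the wrist's pose just before it. camera_params takes no time and is no camera call; for the wrist camera it gives the pose at the moment of the call.
- job.finish_job(): hands the job in; it is judged then, once.
The state is a dict: "t": time; "q": joint angles; "qvel": joint speeds; "tau": joint torques, N m; "ee_pos": TCP position; "orientation": TCP orientation; "force": force on the tool from outside, world axes, zero at the start; "moment": the same for the moment, N m; "gripper_width": finger opening in m; "grasp_force": force on a finger pad.
Only numpy, scipy, OpenCV 4.12 (cv2) and the standard library are available. Lean on these libraries where they do the work, as an engineer would, in place of code of your own. Each camera call takes 0.05 s, during which the arm holds its last target. There are 200 camera calls.

## Working session

There is one attempt and no reset: what is moved stays moved. The work goes in short steps, Python scripts to look and compute and a tool call to move; the robot and the scene stay as the last step left them, time stands still between calls to the robot, and variables do not carry over. Pictures are saved under pics/ and viewed, at most 10 in all, crops included, and the job is handed in when it is done.

Besides the shell and the picture viewer there is one more tool, called after "Request:" as name(argument=value, ...) on one line, values as JSON. carry_out: Moves the arm, as the interface text tells. Its arguments: {"type":"object","properties":{"increments":{"type":"array","items":{"type":"array","items":{"type":"number"}}},"force":{"type":"number"}},"required":["increments"]}

```bash
mkdir -p pics; ls; cat > h.py <<'E'
import numpy as np, cv2
from rig import readout, eyes, job
def snap(n,f=None):
    p=eyes.camera_params(n); im=eyes.get_image(n)
    if f: cv2.imwrite('pics/'+f, cv2.cvtColor(im,cv2.COLOR_RGB2BGR))
    return im,p
def foc(p): return 200/np.tan(np.radians(p['vertical_fov'])/2)
def ray(p,u,v):
    T=np.array(p['cam_to_world']); d=np.array([(u-p['cx'])/foc(p),(v-p['cy'])/foc(p),1])
    return T[:3,3],T[:3,:3]@d
def onz(p,u,v,z):
    o,d=ray(p,u,v); return o+d*(z-o[2])/d[2]
def proj(p,X):
    T=np.array(p['cam_to_world']); c=T[:3,:3].T@(np.array(X)-T[:3,3]); return c[0]/c[2]*foc(p)+p['cx'],c[1]/c[2]*foc(p)+p['cy']
E
python3 - <<'E'
from h import *
a,p=snap('scene','scene.png'); b,q=snap('side','side.png'); c,r=snap('wrist','wrist.png')
for k in (p,q,r): print(k['vertical_fov'],k['cx'],k['cy'],np.round(k['cam_to_world'],3).tolist())
s=readout.observe();print(s)
E
```

```text
pics
46.733087814458344 314.8998327829913 199.67619042752642 [[0.667, 0.595, -0.449, 0.96], [0.745, -0.517, 0.421, -0.553], [0.018, -0.615, -0.788, 0.893], [0.0, 0.0, 0.0, 1.0]]
52.89521978953244 318.2072348084096 201.9383867787779 [[0.996, -0.041, 0.084, 0.454], [-0.092, -0.617, 0.781, -0.705], [0.02, -0.786, -0.618, 0.546], [0.0, 0.0, 0.0, 1.0]]
59.04919788258757 321.618022215128 199.2377009049452 [[1.0, 0.001, -0.002, 0.601], [-0.0, -0.955, -0.296, 0.08], [-0.003, 0.296, -0.955, 0.384], [0.0, 0.0, 0.0, 1.0]]
{'t': 0.15, 'q': array([-5.66877629e-02,  9.16909848e-02,  1.23160942e+00,  2.71482598e-05,
        1.81978962e+00, -5.66639357e-02]), 'qvel': array([-7.28555058e-05, -3.31365901e-03, -1.74103706e-03, -3.47907573e-04,
        6.86049808e-04,  4.23906298e-04]), 'tau': array([ 1.35033202e-03, -4.47044814e+01, -4.06907630e+01,  6.99103042e-02,
        2.74600578e-02, -1.16549641e-04]), 'ee_pos': array([5.99778258e-01, 2.73548510e-05, 2.21763498e-01]), 'orientation': array([ 7.07112649e-01,  7.07100517e-01, -4.88746336e-04, -5.67301061e-04]), 'force': array([-0.09822115,  0.0215756 ,  0.11713665]), 'moment': array([ 0.01832043,  0.02384359, -0.04594098]), 'grasp_force': 0.0, 'gripper_width': 0.08750865112519438}
```

View pics/scene.png

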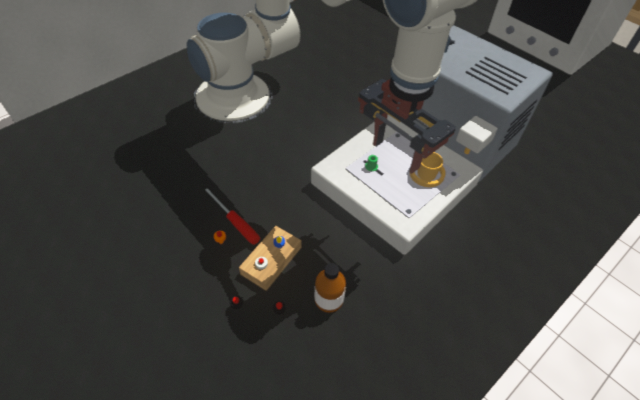

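View pics/side.png

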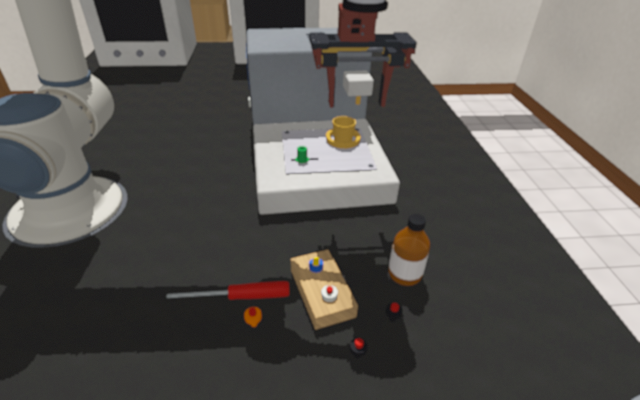

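The scene view shows the white rivet at about (262,263), the blue spare at (280,242) and the boss at (372,162). In the side view they are at (329,293), (316,265) and (302,154).

```bash
python3 - <<'E'
from h import *
def blob(im,lo,hi,near,r=14):
    hsv=cv2.cvtColor(im,cv2.COLOR_RGB2HSV); m=cv2.inRange(hsv,lo,hi)
    k=np.zeros_like(m); cv2.circle(k,near,r,255,-1); m&=k
    ys,xs=np.nonzero(m); return xs.mean(),ys.mean(),len(xs),ys.min(),ys.max(),xs.min(),xs.max()
W=((0,0,150),(179,70,255)); B=((105,120,40),(130,255,255)); G=((45,100,30),(85,255,255)); 
for n,P in (('scene',((262,263),(280,242),(372,162))),('side',((329,293),(316,265),(302,154)))):
    im=cv2.cvtColor(cv2.imread(f'pics/{n}.png'),cv2.COLOR_BGR2RGB); p=eyes.camera_params(n)
    for nm,c,near,z in zip(('white','blue','boss'),(W,B,G),P,(.036,.036,.085)):
        b=blob(im,*c,near); print(n,nm,np.round(b,1),np.round(onz(p,b[0],b[1],z),4))
    # brass cup rim / guard corners left for wrist
im=cv2.imread('pics/wrist.png')
a=cv2.resize(cv2.imread('pics/side.png')[230:340,240:400],None,fx=4,fy=4); cv2.imwrite('pics/sidec.png',a)
E
```

```text
scene white [261.3 262.4  87.  257.  267.  255.  267. ] [ 0.5228 -0.2936  0.036 ]
scene blue [279. 243.  51. 238. 246. 274. 284.] [ 0.5096 -0.2347  0.036 ]
scene boss [371.7 163.1 143.  155.  170.  366.  377. ] [0.5059 0.0531 0.085 ]
side white [329.  292.2 161.  285.  298.  321.  338. ] [ 0.5201 -0.2933  0.036 ]
side blue [315.7 266.7  76.  260.  271.  310.  321. ] [ 0.5035 -0.2372  0.036 ]
side boss [301.6 155.  140.  147.  162.  295.  308. ] [0.4965 0.0452 0.085 ]
```

View pics/wrist.png

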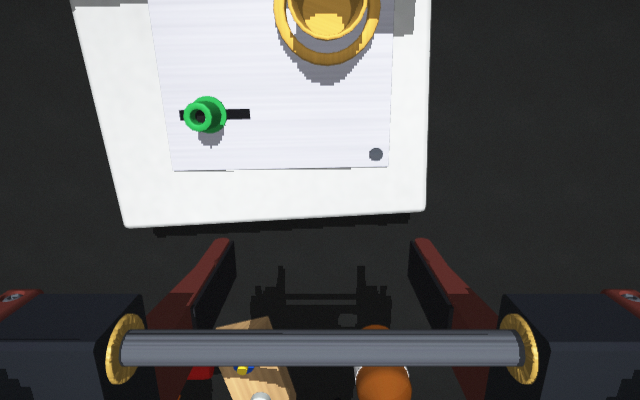

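The wrist view shows the boss mouth at about (200,116) with its slot, and the cup ring at the top. Next I check the bottle and the boss.

```bash
python3 - <<'E'
from h import *
w=eyes.camera_params('wrist'); s=eyes.camera_params('side'); c=eyes.camera_params('scene')
print('boss',onz(w,200,116,.094),'slot',onz(w,180,115,.064),onz(w,250,114,.064))
print('guard corners',onz(w,174,171,.064),onz(w,388,167,.064))
print('bottle side cap',onz(s,416,222,.13),'scene cap',onz(c,332,270,.13),'base side',onz(s,407,280,0))
print('ring',onz(w,327,60,.078))
print('head',onz(s,358,83,.17),onz(c,478,133,.17))
E
```

```text
boss [0.50261277 0.06058687 0.094     ] slot [0.47486501 0.0593868  0.064     ] [0.53676835 0.06025233 0.064     ]
guard corners [0.46331018 0.00886041 0.064     ] [0.66107892 0.01271497 0.064     ]
bottle side cap [ 0.66163113 -0.24018867  0.13      ] scene cap [ 0.67059294 -0.23281812  0.13      ] base side [ 0.66584533 -0.24767273  0.        ]
ring [0.60432161 0.10361476 0.078     ]
head [0.64583565 0.23165409 0.17      ] [0.64716    0.23748802 0.17      ]
```

Request:
carry_out(increments=[[0, 0, 0, -0.05, -0.013, 0.017, -1], [0, 0, 0, -0.1, -0.026, 0.033, -1], [0, 0, 0, -0.14, -0.037, 0.047, -1], [0, 0, 0, -0.18, -0.048, 0.06, -1], [0, 0, 0, -0.22, -0.058, 0.075, -1], [0, 0, 0, -0.26, -0.068, 0.09, -1], [0, 0, 0, -0.293, -0.078, 0.1, -1], [0, 0, 0, -0.293, -0.078, 0.1, -1], [0, 0, 0, -0.293, -0.078, 0.1, -1]])

```text
t: 1.05
ee_pos: [0.5216, -0.2932, 0.122]
orientation: [0.708, 0.707, 0.0, -0.001]
force: [-0.1, 1.0, -0.5]
gripper_width: 0.088
grasp_force: 0.0
```

```bash
python3 - <<'E'
from h import *
im,p=snap('wrist','w2.png'); s=readout.observe(); print(s['t'],s['ee_pos'],s['orientation'],s['force'])
hsv=cv2.cvtColor(im,cv2.COLOR_RGB2HSV)
red=cv2.inRange(hsv,(0,150,110),(6,255,255))|cv2.inRange(hsv,(174,150,110),(179,255,255))
wh=cv2.inRange(hsv,(0,0,140),(179,60,255))
for nm,m,z in (('red',red,.047),('white',wh,.04)):
    cs,_=cv2.findContours(m,cv2.RETR_EXTERNAL,cv2.CHAIN_APPROX_NONE)
    for k in cs:
        if cv2.contourArea(k)>60: (u,v),r=cv2.minEnclosingCircle(k); print(nm,u,v,r,onz(p,u,v,z))
print('tcp proj',proj(p,s['ee_pos']))
E
```

```text
1.1 [ 0.52221146 -0.29247393  0.12269763] [ 7.07141379e-01  7.07072089e-01  2.98698965e-04 -2.03392585e-04] [-0.62209799  0.42151636  0.0428308 ]
red 362.6600036621094 308.95001220703125 8.383294105529785 [ 0.55367129 -0.37504908  0.047     ]
red 450.79998779296875 244.1999969482422 9.37454605102539 [ 0.61624513 -0.32036687  0.047     ]
red 165.0263214111328 234.65789794921875 9.125642776489258 [ 0.40837037 -0.31263968  0.047     ]
red 323.0 209.5 8.558721542358398 [ 0.52293242 -0.29350709  0.047     ]
red 172.09420776367188 157.5 69.31285858154297 [ 0.42064362 -0.2561693   0.047     ]
white 321.4703674316406 355.4998779296875 202.545166015625 [ 0.5215902  -0.42490327  0.04      ]
white 51.47087478637695 157.5 51.5898323059082 [ 0.33332244 -0.25732923  0.04      ]
white 530.226806640625 109.3237075805664 56.689659118652344 [ 0.66174625 -0.22522007  0.04      ]
white 302.0 158.0 93.64837646484375 [ 0.50831212 -0.25792683  0.04      ]
white 338.1914978027344 73.57447052001953 14.919905662536621 [ 0.53289441 -0.20241374  0.04      ]
tcp proj (np.float64(321.85971522053177), np.float64(256.06304464814804))
```

View pics/w2.png

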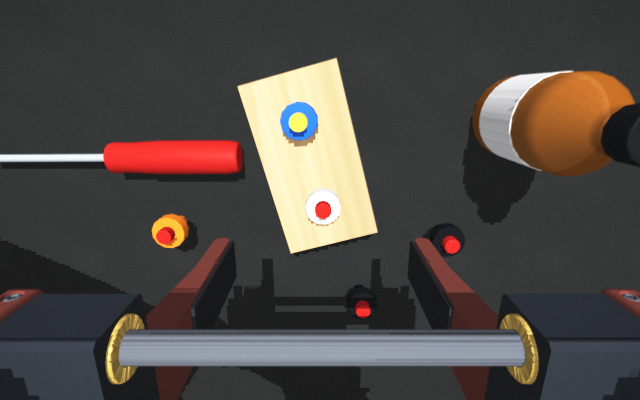

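The white rivet with the red pin is at (323,209), almost exactly under the tool. Descend and grip.

Request:
carry_out(increments=[[0, 0, 0, 0, 0.001, 0.03, -0.36], [0, 0, 0, 0, 0.001, 0.06, -0.36], [0, 0, 0, 0, 0.001, 0.08, -0.36], [0, 0, 0, 0, 0.001, 0.091, -0.36], [0, 0, 0, 0, 0.001, 0.091, -0.36], [0, 0, 0, 0, 0.001, 0.091, 0.2], [0, 0, 0, 0, 0.001, 0.091, 1], [0, 0, 0, 0, 0.001, 0.091, 1], [0, 0, 0, 0, 0.001, 0.091, 1], [0, 0, 0, 0, 0.001, 0.091, 1]], force=40)

```text
t: 2.1
ee_pos: [0.5228, -0.2931, 0.0319]
orientation: [0.707, 0.707, -0.0, -0.0]
force: [-1.4, 0.8, 0.6]
gripper_width: 0.0247
grasp_force: 40.0
```

Request:
carry_out(increments=[[0, 0, 0, 0, 0, -0.02, 1], [0, 0, 0, 0, 0, -0.05, 1], [0, 0, 0, 0, 0, -0.09, 1], [0, 0, 0, 0.03, 0, -0.125, 1], [0, 0, 0, 0.07, -0.005, -0.125, 1], [0, 0, 0, 0.12, -0.01, -0.125, 1], [0, 0, 0, 0.165, -0.01, -0.125, 1], [0, 0, 0, 0.21, -0.015, -0.125, 1], [0, 0, 0, 0.25, -0.02, -0.125, 1], [0, 0, 0, 0.28, -0.02, -0.125, 1], [0, 0, 0, 0.3, -0.02, -0.125, 1], [0, 0, 0, 0.3, -0.02, -0.125, 1]])

```text
t: 3.3
ee_pos: [0.5029, 0.0092, 0.1567]
orientation: [0.706, 0.708, 0.0, -0.0]
force: [-0.0, -0.6, 0.7]
gripper_width: 0.0247
grasp_force: 40.0
```

```bash
python3 - <<'E'
from h import *
im,p=snap('wrist','w3.png'); s=readout.observe(); print(s['t'],s['ee_pos'],s['orientation'],s['force'],s['gripper_width'])
hsv=cv2.cvtColor(im,cv2.COLOR_RGB2HSV)
g=cv2.inRange(hsv,(45,100,30),(85,255,255))
print(np.argwhere(g).min(0),np.argwhere(g).max(0))
E
```

```text
3.35 [0.50294769 0.00776348 0.15667514] [ 7.06307008e-01  7.07905641e-01 -3.54228165e-05  1.17999402e-04] [-0.93049372 -0.45111878 -0.4385899 ] 0.024505052634168897
[112 295] [157 340]
```

View pics/w3.png

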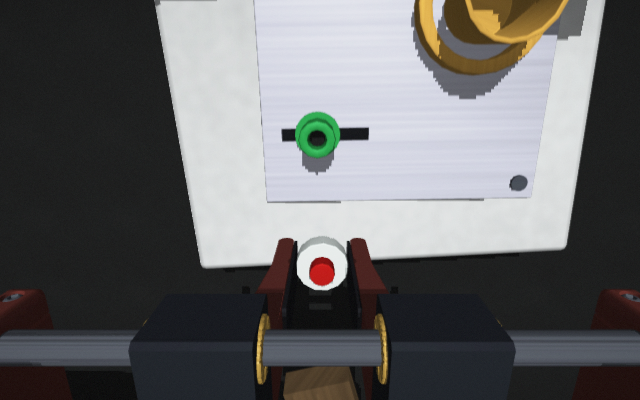

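The rivet is held upright between the fingers (pin at 322,271), and the boss hole is at about (317,138).

```bash
python3 - <<'E'
from h import *
im=cv2.cvtColor(cv2.imread('pics/w3.png'),cv2.COLOR_BGR2RGB); p=eyes.camera_params('wrist'); s=readout.observe()
hsv=cv2.cvtColor(im,cv2.COLOR_RGB2HSV); 
dark=(hsv[...,2]<70).astype(np.uint8); k=np.zeros_like(dark); cv2.circle(k,(318,134),13,1,-1); dark&=k
ys,xs=np.nonzero(dark); print('dark',len(xs),xs.min(),xs.max(),ys.min(),ys.max(),xs.mean(),ys.mean())
print('V row',hsv[138,290:346,2].tolist()); print('V col',hsv[105:165,317,2].tolist())
r=cv2.inRange(hsv,(0,150,110),(6,255,255))|cv2.inRange(hsv,(174,150,110),(179,255,255)); r[:250]=0;r[290:]=0;r[:,:305]=0;r[:,340:]=0
ys,xs=np.nonzero(r); print('red',len(xs),xs.min(),xs.max(),ys.min(),ys.max())
w=cv2.inRange(hsv,(0,0,120),(179,60,255)); w[:236]=0;w[291:]=0;w[:,:290]=0;w[:,355:]=0
ys,xs=np.nonzero(w); print('white',xs.min(),xs.max(),ys.min(),ys.max())
z=s['ee_pos'][2]
print('ee',s['ee_pos'],'pin',onz(p,(322),(268),z+.0160),'col',onz(p,322.,265,z+.008))
g=cv2.inRange(hsv,(45,100,30),(85,255,255)); ys,xs=np.nonzero(g[100:140]); print('green',xs.min(),xs.max(),ys.min()+100)
for v in (134,138): print('boss',onz(p,317,v,.094))
E
```

```text
dark 219 308 326 131 145 316.74429223744295 137.97716894977168
V row [29, 25, 28, 27, 27, 89, 166, 171, 145, 141, 164, 170, 170, 173, 170, 167, 163, 105, 62, 36, 14, 18, 29, 31, 29, 30, 33, 30, 29, 32, 31, 32, 31, 31, 19, 56, 89, 155, 164, 167, 167, 166, 170, 166, 153, 118, 168, 172, 173, 135, 46, 30, 29, 28, 29, 29]
V col [224, 225, 226, 226, 226, 222, 200, 176, 174, 173, 171, 168, 150, 123, 117, 125, 159, 192, 197, 192, 181, 172, 162, 152, 126, 71, 19, 16, 18, 17, 18, 17, 23, 30, 32, 33, 32, 32, 33, 33, 47, 80, 110, 118, 140, 177, 197, 188, 180, 171, 163, 152, 132, 106, 107, 109, 110, 110, 111, 111]
red 531 310 333 257 284
white 290 354 236 289
ee [0.50294769 0.00776348 0.15667514] pin [0.50364816 0.00998733 0.17267514] col [0.50365729 0.00731096 0.16467514]
green 295 340 112
boss [0.50039604 0.06173433 0.094     ]
boss [0.50039178 0.05923235 0.094     ]
```

Request:
carry_out(increments=[[0, 0, 0, 0.02, -0.002, 0.0, 1], [0, 0, 0, 0.04, -0.003, 0.0, 1], [0, 0, 0, 0.0525, -0.003, 0.01, 1], [0, 0, 0, 0.0525, -0.003, 0.025, 1], [0, 0, 0, 0.0525, -0.003, 0.035, 1], [0, 0, 0, 0.0525, -0.003, 0.035, 1], [0, 0, 0, 0.0525, -0.003, 0.035, 1]])

```text
t: 4.05
ee_pos: [0.4997, 0.0587, 0.1209]
orientation: [0.707, 0.707, -0.001, -0.0]
force: [0.2, -0.5, -0.4]
gripper_width: 0.0247
grasp_force: 40.0
```

```bash
python3 - <<'E'
from h import *
im,p=snap('wrist'); b,q=snap('side'); s=readout.observe(); print(s['t'],s['ee_pos'],s['force'],s['moment'])
a=cv2.resize(im[190:330,240:400],None,fx=3,fy=3); c=cv2.resize(b[115:175,262:342],None,fx=5.25,fy=5.25,interpolation=cv2.INTER_CUBIC); h=np.zeros((420,900,3),np.uint8); h[:,:480]=a; h[:315,480:]=c
cv2.imwrite('pics/w4.png',h[...,::-1])
t=s['ee_pos']; print(proj(p,t),proj(p,t-[0,0,.02]),proj(q,t-[0,0,.02]))
E
```

```text
4.15 [0.50030472 0.05898503 0.12207515] [-0.01310666 -0.93523402  0.14561116] [-0.00349384  0.01699978  0.02362014]
(np.float64(321.68746008129085), np.float64(257.22046895322427)) (np.float64(321.7595853185579), np.float64(240.9336609459835)) (np.float64(302.88471614649313), np.float64(144.8743308574391))
```

View pics/w4.png

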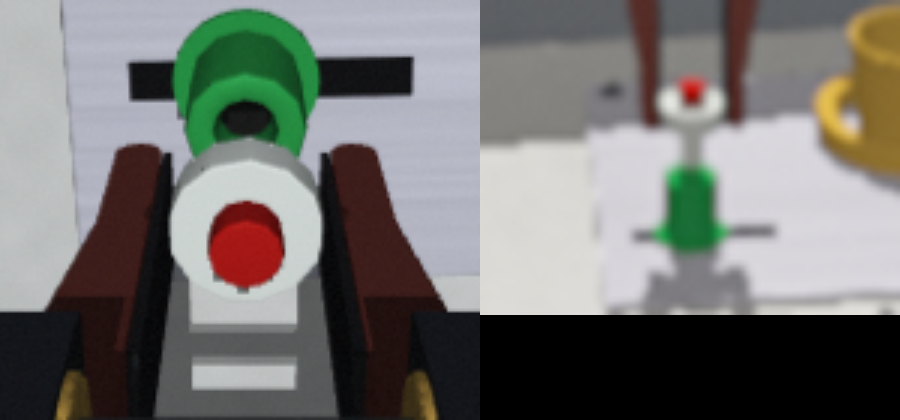

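The collar and pin line up with the bore in x (crop columns 246 vs 247), and y is within about 1 mm. I lower gently and watch the force.

Request:
carry_out(increments=[[0, 0, 0, 0.0007, 0, 0.003, 1], [0, 0, 0, 0.0007, 0, 0.006, 1], [0, 0, 0, 0.0007, 0, 0.008, 1], [0, 0, 0, 0.0007, 0, 0.01, 1], [0, 0, 0, 0.0007, 0, 0.011, 1], [0, 0, 0, 0.0007, 0, 0.011, 1]])

```text
t: 4.75
ee_pos: [0.4999, 0.0603, 0.1104]
orientation: [0.707, 0.707, -0.0, -0.0]
force: [1.1, -0.7, -0.6]
gripper_width: 0.0246
grasp_force: 40.0
```

Request:
carry_out(increments=[[0, 0, 0, 0, 0, 0.002, 1], [0, 0, 0, 0, 0, 0.004, 1], [0, 0, 0, 0, 0, 0.006, 1], [0, 0, 0, 0, 0, 0.006, 1]])

```text
t: 5.15
ee_pos: [0.4999, 0.0603, 0.1042]
orientation: [0.707, 0.707, -0.0, -0.0]
force: [0.2, 1.3, -2.6]
gripper_width: 0.0246
grasp_force: 40.0
```

Request:
carry_out(increments=[[0, 0, 0, 0, 0, 0.001, 1], [0, 0, 0, 0, 0, 0.002, 1], [0, 0, 0, 0, 0, 0.003, 1], [0, 0, 0, 0, 0, 0.004, 1], [0, 0, 0, 0, 0, 0.005, 1], [0, 0, 0, 0, 0, 0.005, 1]], force=55)

```text
t: 5.75
ee_pos: [0.5002, 0.0604, 0.1023]
orientation: [0.707, 0.707, 0.001, 0.001]
force: [-5.2, 1.0, 12.1]
gripper_width: 0.0244
grasp_force: 55.0
```

Request:
carry_out(increments=[[0, 0, 0, 0, -0.001, 0.001, 1], [0, 0, 0, 0, -0.001, 0.002, 1], [0, 0, 0, 0, -0.001, 0.003, 1], [0, 0, 0, 0, -0.001, 0.004, 1], [0, 0, 0, 0, -0.001, 0.005, 1], [0, 0, 0, 0, -0.001, 0.005, 1]])

```text
t: 6.35
ee_pos: [0.5001, 0.0604, 0.0977]
orientation: [0.707, 0.707, 0.002, 0.001]
force: [-3.1, 0.2, 11.9]
gripper_width: 0.0245
grasp_force: 55.0
```

Request:
carry_out(increments=[[0, 0, 0, 0, 0, 0.001, 1], [0, 0, 0, 0, 0, 0.002, 1], [0, 0, 0, 0, 0, 0.003, 1], [0, 0, 0, 0, 0, 0.003, 1]])

```text
t: 6.75
ee_pos: [0.5001, 0.0604, 0.0958]
orientation: [0.707, 0.707, 0.002, 0.001]
force: [-5.9, 1.9, 17.5]
gripper_width: 0.0245
grasp_force: 55.0
```

Request:
carry_out(increments=[[0, 0, 0, 0, 0, 0.001, 1], [0, 0, 0, 0, 0, 0.002, 1], [0, 0, 0, 0, 0, 0.0025, 1], [0, 0, 0, 0, 0, 0.0025, 1]])

```text
t: 7.15
ee_pos: [0.5001, 0.0604, 0.0957]
orientation: [0.707, 0.707, 0.002, 0.002]
force: [-10.3, 1.1, 28.2]
gripper_width: 0.0244
grasp_force: 55.1
```

Request:
carry_out(increments=[[0, 0, 0, 0, 0, -0.003, 1], [0, 0, 0, 0, 0, -0.005, 1], [0, 0, 0, 0, 0, -0.005, 0.6], [0, 0, 0, 0, 0, -0.005, 0], [0, 0, 0, 0, 0, -0.005, -0.1], [0, 0, 0, 0, 0, -0.005, -0.1], [0, 0, 0, 0, 0, -0.02, -0.1], [0, 0, 0, 0, 0, -0.04, -0.1], [0, 0, 0, 0, 0, -0.05, -0.1], [0, 0, 0, 0, 0, -0.05, -0.1]])

```text
t: 8.15
ee_pos: [0.5001, 0.0602, 0.1416]
orientation: [0.707, 0.707, 0.001, 0.001]
force: [0.1, 0.9, -0.3]
gripper_width: 0.0485
grasp_force: 0.0
```

```bash
python3 - <<'E'
from h import *
im,p=snap('wrist'); b,q=snap('side'); s=readout.observe(); print(s['t'],s['ee_pos'],s['orientation'],s['force'])
a=cv2.resize(im[160:300,240:400],None,fx=3,fy=3); c=cv2.resize(b[115:175,262:342],None,fx=5.25,fy=5.25,interpolation=cv2.INTER_CUBIC); h=np.zeros((420,900,3),np.uint8); h[:,:480]=a; h[:315,480:]=c
cv2.imwrite('pics/w5.png',h[:,:800,::-1])
t=s['ee_pos']; 
hsv=cv2.cvtColor(im,cv2.COLOR_RGB2HSV); r=cv2.inRange(hsv,(0,170,120),(4,255,255))|cv2.inRange(hsv,(176,170,120),(179,255,255)); r[:180]=0;r[280:]=0;r[:,:300]=0;r[:,345:]=0
ys,xs=np.nonzero(r); print(xs.min(),xs.max(),ys.min(),ys.max())
for z in (.112,.108): print(z,onz(p,(xs.min()+xs.max())/2,ys.min()+8,z))
E
```

```text
8.25 [0.49906556 0.06018763 0.13909381] [7.07105446e-01 7.07108110e-01 6.14771574e-05 7.29026075e-05] [-0.18450562 -0.44981867  0.27750551]
312 330 224 243
0.112 [0.5003405 0.0613898 0.112    ]
0.108 [0.50034514 0.05973409 0.108     ]
```

View pics/w5.png

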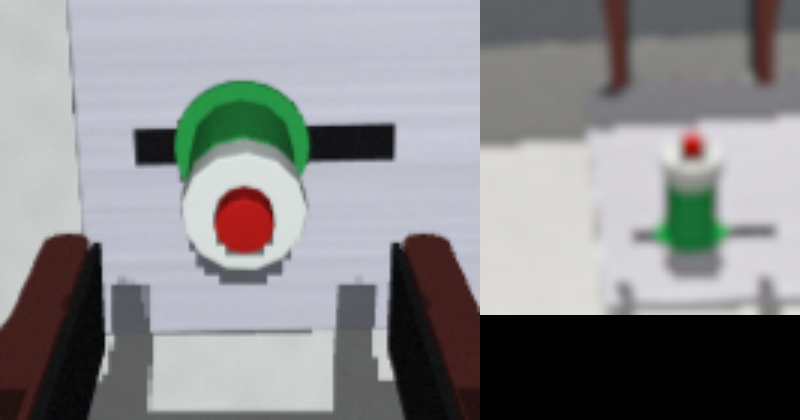

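The collar now sits on the green rim and the red pin is still up (crop 244,220). Shut the fingers and push the pin.

Request:
carry_out(increments=[[0, 0, 0, 0, 0.001, 0, 1], [0, 0, 0, 0, 0.001, 0, 1], [0, 0, 0, 0, 0.001, 0, 1], [0, 0, 0, 0, 0.001, 0, 1], [0, 0, 0, 0, 0.001, 0.012, 1], [0, 0, 0, 0, 0.001, 0.02, 1], [0, 0, 0, 0, 0.001, 0.024, 1], [0, 0, 0, 0, 0.001, 0.027, 1], [0, 0, 0, 0, 0.001, 0.029, 1], [0, 0, 0, 0, 0.001, 0.029, 1]], force=20)

```text
t: 9.25
ee_pos: [0.5, 0.0602, 0.1111]
orientation: [0.707, 0.707, 0.0, 0.0]
force: [-3.7, 0.7, 3.5]
gripper_width: 0.0008
grasp_force: 2.1
```

Request:
carry_out(increments=[[0, 0, 0, 0, 0, 0.001, 1], [0, 0, 0, 0, 0, 0.002, 1], [0, 0, 0, 0, 0, 0.003, 1], [0, 0, 0, 0, 0, 0.004, 1], [0, 0, 0, 0, 0, 0.005, 1], [0, 0, 0, 0, 0, 0.006, 1], [0, 0, 0, 0, 0, 0.007, 1], [0, 0, 0, 0, 0, 0.008, 1], [0, 0, 0, 0, 0, 0.008, 1]])

```text
t: 10.15
ee_pos: [0.5, 0.0602, 0.1045]
orientation: [0.707, 0.707, 0.0, 0.0]
force: [-6.4, -0.4, 12.1]
gripper_width: 0.0003
grasp_force: 5.8
```

Request:
carry_out(increments=[[0, 0, 0, 0, 0, 0.001, 1], [0, 0, 0, 0, 0, 0.002, 1], [0, 0, 0, 0, 0, 0.003, 1], [0, 0, 0, 0, 0, 0.004, 1], [0, 0, 0, 0, 0, 0.004, 1]])

```text
t: 10.65
ee_pos: [0.5002, 0.0602, 0.1043]
orientation: [0.707, 0.707, 0.001, 0.001]
force: [-15.6, -1.5, 28.9]
gripper_width: 0.0002
grasp_force: 14.2
```

The pin has reached its stop: 29 N with no further travel. Retreat and check.

Request:
carry_out(increments=[[0, 0, 0, 0, 0, -0.003, 1], [0, 0, 0, 0, 0, -0.006, 1], [0, 0, 0, 0, 0, -0.02, 1], [0, 0, 0, 0, 0, -0.04, 1], [0, 0, 0, 0, 0, -0.06, 1], [0, 0, 0, 0, 0, -0.08, 1], [0, 0, 0, 0, 0, -0.08, 1], [0, 0, 0, 0, 0, -0.08, 1]])

```text
t: 11.45
ee_pos: [0.5002, 0.0602, 0.178]
orientation: [0.707, 0.707, 0.0, 0.0]
force: [-0.6, 0.1, -0.3]
gripper_width: 0.0004
grasp_force: 0.0
```

```bash
python3 - <<'E'
from h import *
im,p=snap('wrist'); b,q=snap('side'); s=readout.observe(); print(s['t'],s['ee_pos'],s['force'])
a=cv2.resize(im[130:270,240:400],None,fx=3,fy=3); c=cv2.resize(b[115:175,262:342],None,fx=4,fy=4,interpolation=cv2.INTER_CUBIC); h=np.zeros((420,800,3),np.uint8); h[:,:480]=a; h[:240,480:]=c
cv2.imwrite('pics/w6.png',h[...,::-1])
E
```

```text
11.55 [0.49955981 0.06017655 0.17665455] [-0.41070469  0.29270376 -0.79476075]
```

View pics/w6.png

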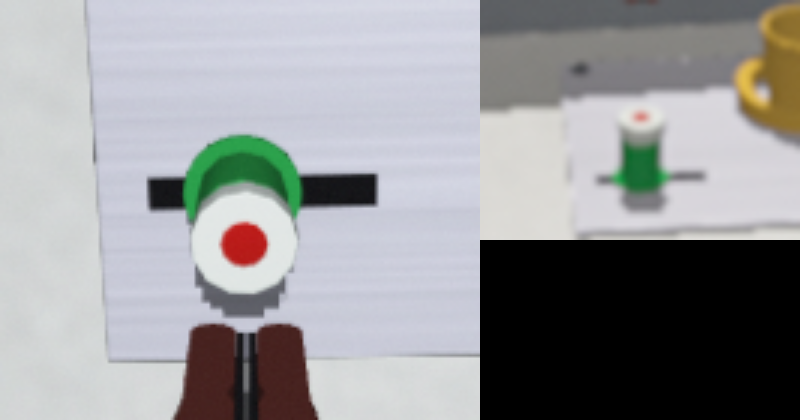

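The pin is flush and centred in the collar, and the rivet stands in the boss with nothing touching it.

```bash
python3 -c "
from rig import job; print(job.finish_job())"
```

```text
the job is handed in; nothing more can be done
None
```

The white rivet is pressed home in the green boss by its collar, its red pin was then pushed flush, nothing else was disturbed as far as I could see, and the job was handed in at about 11.6 s.

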